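# Shut and latch the shielded test box

### The arm

A 6-joint arm with a two-finger parallel gripper is mounted at the origin on the work surface. World frame = base frame: x ahead of the robot, y to its left, z up, the work surface at z = 0. Lengths are in m, angles in rad, forces in N, time in s.
With the tool pointing down it reaches from about 0.275 to 0.75 m from the base axis. Payload 10.2 kg.
Tool frame: the origin (TCP) lies at the very end of the fingers, on their centre line; the grasp point (between the pads) lies 19 mm behind it; z points along the fingers, y is the line along which they close (so a half turn about z gives the same grasp; the last joint's range is limited). The gripper opens to 85 mm and grips with 20 to 120 N. Pads are 22 mm wide; open, the fingers measure 114 mm over their backs; the gripper's body (76 mm by 85 mm) begins 54 mm behind the grasp point. The pads swing forward as they close: fully open they stand 13 mm farther back than shut.
Start: joints at [0.881, 0.313, 1.498, -0, 1.331, -0.223], TCP at [0.236, 0.469, 0.231] pointing down, gripper open.
Joint ranges: [-2.94, 2.94], [-0.97, 2.17], [0.19, 2.56], [-1.23, 4.37], [0.02, 3.11], [-2.88, 2.88]. Speed limits (rad/s): [2.39, 2.39, 3.01, 3.14, 3.14, 3.14].

### API

Orientations are given as [roll, pitch, yaw] about the fixed x, y, z axes, in that order (R = Rz(yaw) Ry(pitch) Rx(roll)).
In Python, from rig import r, read_camera gives the robot as it stands.
- The arm moves only by the tool carry_out, never from a script. Its argument "series" is text: rows parted by semicolons, each of 5 numbers parted by spaces: the shift along the world's x, y, z in units of 40 mm (1.0 is 40 mm), then the turn about the world's z in units of 8 degrees (1.0 is 8 degrees), then the gripper's target within -1 to 1 (fully open at 1, half-way at 0, shut at -1). In form: tx ty tz turn claw; .... A call has 1 to 12 rows; each row shifts and turns the commanded pose from where the row before left it; what a row does not reach is not made up. A row lasts 1/8 s, in which the tool goes at most 62.5 mm and 10.7 degrees, less where a joint would pass 70% of its speed; a pose out of reach is approached as far as the arm can. A call is refused whole if a number of a shift passes 1 or a number of a turn 1, either way. A call with a gripper value outside its range is refused whole. The fingers move at their own pace and stop on an object; "newtons" is the grip in N (left out, the last holds). Time passes only in rows, so rows that do not move let the fingers close. It gives the time, the measured TCP pose, the force, the opening and the grip force at its end, in the units of the state.
- r.get_obs(): the state, without advancing time (a new reading comes with each control period).
- read_camera(name): name is "side" or "top" or "wrist"; returns a dict with "color" (480x640x3 uint8, blue, green, red), "range_z" (480x640 float32, m along the optical axis (not along the pixel's ray), 0 where there is no reading), "fx", "fy", "cx", "cy" (pixels), "world_to_cam" (4x4, takes a point from world to camera coordinates); the wrist camera has in their place "tool_from_camera" (4x4, takes a point from camera to tool coordinates, whose origin is the TCP and whose axes are the flange's). Camera axes: x right, y down, z forward; pixel columns grow to the right and rows downward; lengths in m; the calibration is good to about 2 mm. A picture is of the moment at which its call begins: read the wrist's pose just before it.
- r.job_done(): hands the job in; it is judged then, once.
The state is a dict: "time": time; "joint_pos": joint angles; "qvel": joint speeds; "joint_torque": joint torques, N m; "eef_pos": TCP position; "tcp_rot": TCP orientation; "wrist_force": force on the tool from outside, world axes, zero at the start; "ft_torque": the same for the moment, N m; "finger_gap": finger opening in m; "grasp_force": force on a finger pad.
Only numpy, scipy, OpenCV 4.12 (cv2) and the standard library are available. Lean on these libraries where they do the work, as an engineer would, in place of code of your own. Each camera call takes 0.05 s, during which the arm holds its last target. There are 200 camera calls.

### The job

Close up the shielded test box: push its door shut against the gasket, bring the latch's wire loop down over the keeper on the door so that its bar sits behind the keeper, under the lip, then press the lever down over centre until it lies flat and the door is drawn tight. Use only hand force: never push the door or the lever's handle with more than 35 N. Let go when done, and leave the other things on the bench and on the box where they are.

Things in the scene. Friction and masses are not known exactly. Their poses are not given: they have to be found in the camera images.
- box: Grey sheet-metal shielded test box that stands fixed on the bench, 220 deep x 260 wide x 170 high. Origin on the bench under the middle of its open mouth; x points into the box (depth, away from the door), y along the mouth, z up. The draw latch stands on its top at y = 0, just behind the mouth; all latch parts move in the plane y = 0 of this frame.
- door (a joint): Door hinge, rad. The door closes the mouth; its hinge line is at x = -12, z = 14 mm of the box, along y. 0 = shut against the thin hard gasket, positive = leaning open, its top towards -x of the box. The hinge is stiff, so the door stays where it is left: pushed near its top edge it takes about 4 to 8 N to move, and the gasket then stops it hard, so meet it slowly.
- panel: The door's grey panel, 19 thick x 260 wide x 153 high, with a thin aluminium skin on the front; shut, its outer face stands at x = -23 mm of the box and its top edge at z = 170. Origin on the hinge line, x inwards, z up the door; outer face at x = -11, top edge at z = 156 in this frame.
- keeper (a point): Seat of the loop's bar in the steel keeper (22 wide, fits inside the loop) on top of the door at mid width; x inwards, z up the door. Shut: x = -11, z = 190 mm of the box. A level shelf lies 3.5 mm under this point and runs from 13 mm in front (-x) of it back to an upright post, whose front face is 2.5 mm behind (+x) it. The shelf is 16.5 mm above the door's top edge.
- keeper_lip (a point): Lower front edge of the keeper's lip, which overhangs from the post's top: 3 mm in front (-x) of the seat and 3.5 mm above it; the lip is 3 mm thick. So the throat is 7 mm high and open to -x: the 5 mm bar goes down onto the shelf in front of the lip, then slides +x under it to the post.
- loop_bar (a point): Middle of the loop's cross bar (round, 5 mm). The loop is a U of 5 mm steel wire, 40 wide outside (42 at its sleeves near the pin), 30 inside; it turns on a pin through the lever, 47 mm from the bar's centre. In this frame the two legs run from the bar along +x to that pin. It stays where it is left and turns with about 1 N at the bar; gripped across the legs it can slip and turn in the fingers.
- bail (a joint): Stretch of the sprung loop, m: 0 = relaxed, grows as the bar is pulled away from the pin; 12 N to start, then 18 N per mm. About 0.003 when latched.
- loop (a joint): Angle of the loop on the lever, rad; grows as the bar is swung up off the keeper. The bar's elevation seen from the loop's pin (0 = straight out to -x of the box, pi/2 = straight up) is 0.068 - lever + loop.
- lever_pivot (a point): Axis of the lever on the box top: at x = 25, z = 190 mm of the box. Cheeks 29 mm apart over their outsides carry it.
- lever (a joint): Lever angle, rad: 0 = closed, flat on a hard stop, the handle level and pointing to +x of the box; pi/2 = upright. Bar in front of the lip on the shelf: about 1.75. Bar seated, slack used up: about 1.17; from there down the springs are stretched (4 to 8 N on the handle, most near 0.75); dead centre is at about 0.2, below it the latch holds itself shut. Light friction holds it where it is left.
- loop_pin (a point): Pin on which the loop turns, on the lever 16 mm from the lever axis, at an angle 0.20 below the handle's direction: in x and z of the box it lies 16*(cos(lever-0.20), sin(lever-0.20)) mm from the lever axis.
- grip: Black plastic handle sleeve on the lever, 36 long x 26 wide x 7 thick, from 22 to 58 mm of the lever axis. Origin on the lever axis, x along the handle to its tip, z out of its upper face, which is 8.5 mm off the axis. This is where the lever is pressed.
- lever_tip (a point): End of the lever's handle, 58 mm along x and 5 mm along z of the grip from the lever axis.
- spool: Aluminium spool, 54 across and 40 high, standing on the box's top to the +y side of the latch and behind it; origin at its foot. Leave it.
- board: Green circuit board, 105 x 60 x 4 (parts up to 10), lying beside the box; origin under its middle. Leave it.
- flux: Small clear bottle, 36 across and 75 high, beside the box; origin at its foot. Leave it.
- driver: Screwdriver 170 long, lying before and beside the box; origin under its middle. Leave it.
- multimeter: Black multimeter 150 x 75 x 34, lying on the bench; origin under its middle. Leave it.
- screw_tray: Grey sorting tray 140 x 100 x 22; origin under its middle. Leave it.

How it is judged:
By the outcome, as a careful person would: the job done as asked, in the order asked, and still so for the second after the job is handed in, with the robot touching nothing.
It also fails if it takes over 64 s, if anything falls off the work surface, if the arm or the gripper's body presses on something with over 40 N, if the wrist force passes 120 N, or if a joint passes its speed limit or range.

## Working session

There is one attempt and no reset: what is moved stays moved. The work goes in short steps, Python scripts to look and compute and a tool call to move; the robot and the scene stay as the last step left them, time stands still between calls to the robot, and variables do not carry over. Pictures are saved under pics/ and viewed, at most 12 in all, crops included, and the job is handed in when it is done.

Besides the shell and the picture viewer there is one more tool, called after "Emit:" as name(argument=value, ...), one argument or row to a line, values as JSON. carry_out: Moves the arm, as the interface text tells. Its arguments: {"type":"object","properties":{"series":{"type":"string"},"newtons":{"type":"number"}},"required":["series"]}

```bash
ls; mkdir -p pics; cat > h.py <<'E'
import numpy as np, cv2
from rig import r, read_camera
from scipy.spatial.transform import Rotation as R
def cloud(c):
    z=c["range_z"]; v,u=np.mgrid[:480,:640]
    p=np.stack([(u-c["cx"])*z/c["fx"],(v-c["cy"])*z/c["fy"],z],-1)
    if "world_to_cam" in c: T=np.linalg.inv(c["world_to_cam"])
    else:
        o=c["obs"]; W=np.eye(4); W[:3,:3]=R.from_euler("xyz",o["tcp_rot"]).as_matrix() if len(o["tcp_rot"])==3 else R.from_quat(o["tcp_rot"]).as_matrix()
        W[:3,3]=o["eef_pos"]; T=W@c["tool_from_camera"]
    P=p@T[:3,:3].T+T[:3,3]; P[z==0]=np.nan
    return P
def cam(n):
    o=r.get_obs(); c=read_camera(n); c["obs"]=o; return c
E
python3 - <<'E'
from h import *
a=cam("side");b=cam("top")
cv2.imwrite("pics/side1.png",a["color"]);cv2.imwrite("pics/top1.png",b["color"])
np.savez("s1.npz",side=cloud(a),top=cloud(b))
o=r.get_obs();print(o)
for c in(a,b):print(np.linalg.inv(c["world_to_cam"]).round(3),c["fx"])
E
```

```text
pics
{'time': 0.1, 'joint_pos': array([ 8.80582480e-01,  3.13401479e-01,  1.49834993e+00, -6.02321344e-07,
        1.33098868e+00, -2.23368762e-01]), 'qvel': array([-0.0003147 ,  0.00041778, -0.00187811,  0.00140468,  0.00122818,
        0.00087015]), 'joint_torque': array([ 3.84844607e-03, -4.12906516e+01, -2.60138744e+01, -1.12254154e-04,
        3.13583674e-03, -1.14447707e-05]), 'eef_pos': array([0.2361384 , 0.46864696, 0.23079271]), 'tcp_rot': array([-3.14047360e+00, -2.53604073e-04,  2.67474757e+00]), 'wrist_force': array([-0.59940511,  0.76774117,  0.23443896]), 'ft_torque': array([ 0.02153834,  0.01091088, -0.05479355]), 'grasp_force': 0.0, 'finger_gap': 0.08553271517315207}
[[ 0.661 -0.494  0.564 -0.092]
 [-0.75  -0.42   0.512 -0.698]
 [-0.016 -0.761 -0.648  0.883]
 [ 0.     0.     0.     1.   ]] 524.8725386574619
[[-0.016 -0.995  0.101  0.423]
 [-1.     0.017  0.011 -0.095]
 [-0.013 -0.101 -0.995  1.176]
 [ 0.     0.     0.     1.   ]] 490.3210968698072
```

View pics/side1.png

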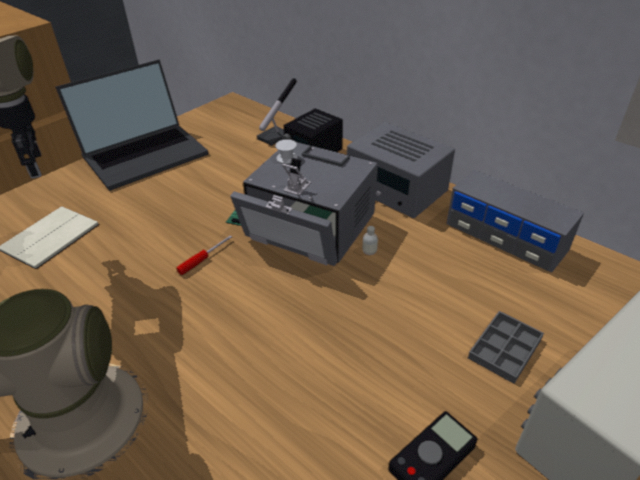

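View pics/top1.png

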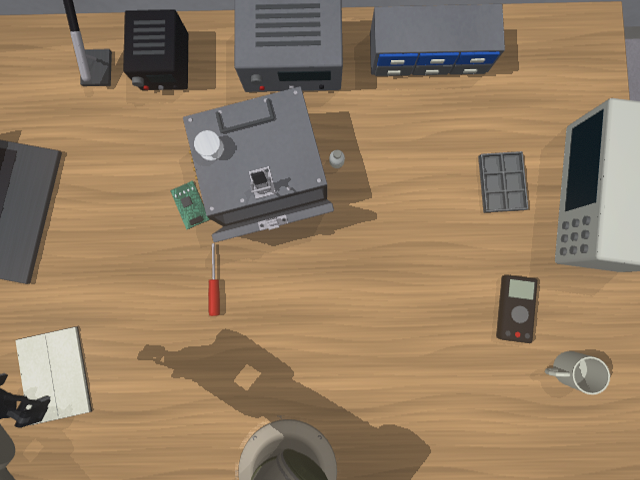

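The side view shows the box at (305,210) with its door ajar, the latch at (295,175) and the spool at (287,150). The top view shows the box top spanning (184,118) to (327,190), the latch at (262,180), the keeper at (272,222) and the driver at (213,280). Next I'll measure the box pose, the door angle and the latch from depth.

```bash
python3 - <<'E'
from h import *
d=np.load("s1.npz");P=d["top"]
# box top
m=np.abs(P[...,2]-0.17)<0.006
m[:, :150]=0;m[:,360:]=0;m[:80]=0;m[250:]=0
q=P[m];print(len(q),np.median(q[:,2]))
m8=cv2.morphologyEx(m.astype(np.uint8),cv2.MORPH_CLOSE,np.ones((5,5)))
n,l,st,_=cv2.connectedComponentsWithStats(m8);k=1+st[1:,4].argmax();q=P[(l==k)&m]
rect=cv2.minAreaRect((q[:,:2]*1000).astype(np.float32));print(rect);print(cv2.boxPoints(rect))
# axes
Bx=None
bp=cv2.boxPoints(rect)
ang=[np.degrees(np.arctan2(*(bp[(i+1)%4]-bp[i])[::-1])) for i in range(4)];print(ang)
th=np.radians([a for a in ang if -45<a<45][0])
if True:
    ex=np.array([np.cos(th),np.sin(th)]);ey=np.array([-ex[1],ex[0]])
    qx=q[:,:2]@ex;qy=q[:,:2]@ey
    print(np.percentile(qx,[0.2,1,99,99.8]),np.percentile(qy,[0.2,1,99,99.8]))
    y0=(np.percentile(qy,0.3)+np.percentile(qy,99.7))/2;x1=np.percentile(qx,99.7)
    O=ex*(x1-.22)+ey*y0;print("origin",O,np.degrees(th))
    for n in("top","side"):
        Q=d[n].reshape(-1,3);L=np.c_[(Q[:,:2]-O)@ex,(Q[:,:2]-O)@ey,Q[:,2]]
        s=(np.abs(L[:,1])<.04)&(L[:,0]>-.14)&(L[:,0]<.12)&(L[:,2]>.178)&(L[:,2]<.32)
        A=L[s]*1000; A=A[np.argsort(A[:,0])];print(n,len(A));print(A[::max(1,len(A)//45)].round(0).tolist())
        s=(np.abs(L[:,1])<.11)&(L[:,0]>-.14)&(L[:,0]<-.015)&(L[:,2]>.03)&(L[:,2]<.165)
        A=L[s]*1000; print("door",len(A));print(A[::max(1,len(A)//25)].round(0).tolist())
E
```

```text
12298 0.1709791876694592
((706.2828369140625, 50.334381103515625), (225.683349609375, 260.53265380859375), 13.966209411621094)
[[ 565.3373    149.51552 ]
 [ 628.2167   -103.31534 ]
 [ 847.2284    -48.846756]
 [ 784.349     203.9841  ]]
[np.float32(-76.033806), np.float32(13.966209), np.float32(103.96619), np.float32(-166.03378)]
[0.58524525 0.58639398 0.80655635 0.80875619] [-0.25131375 -0.24936851  0.00534448  0.00746634]
origin [0.60023358 0.02360835] 13.966208
top 498
[[-61.0, -3.0, 181.0], [-59.0, 11.0, 180.0], [-57.0, 4.0, 181.0], [-55.0, 3.0, 182.0], [-54.0, 1.0, 182.0], [-53.0, 3.0, 196.0], [-50.0, 10.0, 192.0], [-49.0, 2.0, 196.0], [-47.0, -7.0, 198.0], [-45.0, 8.0, 196.0], [8.0, -10.0, 247.0], [8.0, 10.0, 248.0], [9.0, 13.0, 249.0], [10.0, -1.0, 247.0], [12.0, -17.0, 248.0], [16.0, -2.0, 184.0], [18.0, 14.0, 187.0], [19.0, -14.0, 187.0], [20.0, -0.0, 179.0], [22.0, 15.0, 227.0], [23.0, 8.0, 203.0], [25.0, -18.0, 225.0], [26.0, -1.0, 202.0], [26.0, 0.0, 209.0], [27.0, 14.0, 213.0], [28.0, 3.0, 217.0], [28.0, -9.0, 217.0], [29.0, 6.0, 223.0], [30.0, -5.0, 226.0], [30.0, -10.0,
[... 1774 characters left out ...]
.0, 229.0], [34.0, 5.0, 244.0], [35.0, 14.0, 233.0], [37.0, -4.0, 243.0], [38.0, -1.0, 246.0], [52.0, -6.0, 179.0]]
door 2818
[[-47.0, 103.0, 165.0], [-57.0, 87.0, 150.0], [-52.0, 75.0, 139.0], [-52.0, 73.0, 131.0], [-53.0, 27.0, 142.0], [-54.0, 16.0, 140.0], [-51.0, 36.0, 126.0], [-45.0, 97.0, 94.0], [-54.0, -34.0, 143.0], [-45.0, 44.0, 103.0], [-55.0, -63.0, 145.0], [-42.0, 44.0, 92.0], [-53.0, -75.0, 139.0], [-40.0, 27.0, 87.0], [-52.0, -90.0, 135.0], [-42.0, 9.0, 86.0], [-28.0, 110.0, 32.0], [-42.0, -21.0, 88.0], [-35.0, 50.0, 49.0], [-49.0, -95.0, 112.0], [-45.0, -85.0, 99.0], [-43.0, -105.0, 98.0], [-35.0, -29.0, 54.0], [-34.0, -34.0, 46.0], [-34.0, -91.0, 58.0], [-33.0, -109.0, 46.0]]
```

Emit:
carry_out(
  series="0.5 -0.9 0.3 0.42 -1;0.55 -1 0.3 0.43 -1;0.55 -1 0 0.43 -1;0.55 -1 0 0.43 -1;0.55 -1 0 0.43 -1;0.55 -1 0 0.43 -1;0.55 -1 0 0.43 -1;0.55 -1 0 0.43 -1;0.55 -1 0 0.43 -1;0.55 -1 0 0.43 -1;0.55 -1 0 0.43 -1;0.55 -1 0 0.43 -1",
  newtons=20,
)

```text
time: 1.6
eef_pos: [0.4987, -0.0086, 0.255]
tcp_rot: [3.141, -0.0, -2.887]
wrist_force: [0.0, 0.1, 1.0]
finger_gap: -0.0001
grasp_force: 0.0
```

```bash
python3 - <<'E'
from h import *
d=np.load("s1.npz");O=np.array([.60023,.02361]);th=np.radians(13.97);ex=np.array([np.cos(th),np.sin(th)]);ey=np.array([-ex[1],ex[0]])
Q=d["top"].reshape(-1,3);L=np.c_[(Q[:,:2]-O)@ex,(Q[:,:2]-O)@ey,Q[:,2]]*1000
def rng(n,m):print(n,m.sum(),np.percentile(L[m],[2,50,98],axis=0).round(0).tolist())
rng("spool",(L[:,0]>0)&(L[:,0]<220)&(L[:,1]>30)&(L[:,1]<130)&(L[:,2]>200)&(L[:,2]<215))
rng("other",(L[:,0]>0)&(L[:,0]<180)&(abs(L[:,1])<125)&(L[:,2]>176)&(L[:,2]<200))
rng("bar",(L[:,0]>0)&(L[:,0]<18)&(abs(L[:,1])<25)&(L[:,2]>240)&(L[:,2]<260))
rng("tip",(L[:,0]>30)&(L[:,0]<60)&(abs(L[:,1])<25)&(L[:,2]>240)&(L[:,2]<260))
rng("keep",(L[:,0]>-80)&(L[:,0]<-20)&(abs(L[:,1])<40)&(L[:,2]>185)&(L[:,2]<205))
rng("kbase",(L[:,0]>-80)&(L[:,0]<-20)&(abs(L[:,1])<40)&(L[:,2]>170)&(L[:,2]<205))
print(r.get_obs())
E
```

```text
spool 531 [[114.0, 62.0, 207.0], [137.0, 86.0, 211.0], [162.0, 110.0, 215.0]]
other 482 [[12.0, -91.0, 176.0], [162.0, 5.0, 180.0], [177.0, 96.0, 196.0]]
bar 57 [[7.0, -19.0, 242.0], [10.0, 0.0, 246.0], [14.0, 19.0, 250.0]]
tip 64 [[35.0, -12.0, 241.0], [40.0, 1.0, 246.0], [44.0, 12.0, 249.0]]
keep 58 [[-54.0, -11.0, 186.0], [-49.0, -0.0, 194.0], [-44.0, 11.0, 199.0]]
kbase 159 [[-60.0, -29.0, 170.0], [-50.0, 1.0, 182.0], [-39.0, 27.0, 198.0]]
{'time': 1.6, 'joint_pos': array([-2.52581979e-01,  2.37891418e-01,  1.53370678e+00,  7.58943097e-05,
        1.37053998e+00, -2.07748782e+00]), 'qvel': array([-5.74312959e-01,  3.82781633e-01, -4.75687895e-01,  6.28451175e-04,
        9.21561006e-02, -1.05142432e+00]), 'joint_torque': array([  2.78815538, -40.7643342 , -24.20766592,  -0.0884501 ,
        -0.06381304,   1.37370452]), 'eef_pos': array([ 0.49870259, -0.00858149,  0.25503952]), 'tcp_rot': array([ 3.14126289e+00, -4.40897197e-04, -2.88749818e+00]), 'wrist_force': array([0.02275488, 0.11213947, 0.95760502]), 'ft_torque': array([-0.00507209, -0.03843223, -0.01772882]), 'grasp_force': 0.0, 'finger_gap': -0.0001481480669718125}
```

Emit:
carry_out(
  series="0.28 -0.8 0 -0.07 -1;0.28 -0.8 -0.5 0 -1;0 0 -1 0 -1;0 0 -1 0 -1;0.3 0.07 0 0 -1;0.24 0.06 0 0 -1;0 0 0 0 -1",
)

```text
time: 2.48
eef_pos: [0.5437, -0.0659, 0.1568]
tcp_rot: [-3.14, 0.002, -2.898]
wrist_force: [-0.1, 0.1, -0.3]
finger_gap: 0.0002
grasp_force: 0.0
```

Emit:
carry_out(
  series="0.12 0.03 0 0 -1;0.12 0.03 0 0 -1;0.12 0.03 0 0 -1",
)

```text
time: 2.85
eef_pos: [0.5561, -0.0626, 0.1559]
tcp_rot: [-3.141, -0.002, -2.899]
wrist_force: [-8.2, -2.0, 7.0]
finger_gap: 0.0001
grasp_force: 4.1
```

Emit:
carry_out(
  series="0.1 0.025 0 0 -1;0.1 0.025 0 0 -1;0.1 0.025 0 0 -1;0.1 0.025 0 0 -1;0 0 0 0 -1",
)

```text
time: 3.48
eef_pos: [0.5727, -0.0585, 0.1557]
tcp_rot: [-3.141, -0.0, -2.899]
wrist_force: [-2.1, -1.3, 3.1]
finger_gap: 0.0002
grasp_force: 1.5
```

Emit:
carry_out(
  series="0.05 0.0125 0 0 -1;0.05 0.0125 0 0 -1;0.05 0.0125 0 0 -1;0 0 0 0 -1",
)

```text
time: 3.98
eef_pos: [0.5786, -0.057, 0.1555]
tcp_rot: [-3.141, -0.0, -2.899]
wrist_force: [-4.3, -0.9, 2.9]
finger_gap: -0.0001
grasp_force: 2.1
```

Emit:
carry_out(
  series="0.04 0.01 0 0 -1;0.04 0.01 0 0 -1;0 0 0 0 -1",
)

```text
time: 4.35
eef_pos: [0.5818, -0.0561, 0.1554]
tcp_rot: [-3.142, -0.0, -2.899]
wrist_force: [-3.6, -1.1, 3.7]
finger_gap: -0.0002
grasp_force: 2.0
```

Emit:
carry_out(
  series="0.03 0.008 0 0 -1;0.03 0.008 0 0 -1;0 0 0 0 -1",
)

```text
time: 4.72
eef_pos: [0.5843, -0.0555, 0.1553]
tcp_rot: [-3.142, -0.0, -2.899]
wrist_force: [-3.2, -1.4, 2.7]
finger_gap: -0.0002
grasp_force: 2.1
```

Emit:
carry_out(
  series="0.03 0.008 0 0 -1;0 0 0 0 -1",
)

```text
time: 4.97
eef_pos: [0.5843, -0.0555, 0.1553]
tcp_rot: [3.141, -0.003, -2.899]
wrist_force: [-11.7, -2.6, 7.3]
finger_gap: 0.0
grasp_force: 6.0
```

Emit:
carry_out(
  series="-0.75 -0.18 0 0 -1;0 0 1 0 0;0 0 1 0 1;0 0 1 0 1;0 0.5 1 0 1;0.32 0.75 0.3 0 1;0.32 0.8 0 0 1;0 0 0 0 1;0 0 0 0 1",
)

```text
time: 6.1
eef_pos: [0.5811, 0.0194, 0.3269]
tcp_rot: [3.141, 0.0, -2.899]
wrist_force: [0.3, 0.4, -0.6]
finger_gap: 0.0852
grasp_force: 0.0
```

```bash
cat >> h.py <<'E'
O=np.array([.60023,.02361]);th=np.radians(13.97);ex=np.array([np.cos(th),np.sin(th)]);ey=np.array([-ex[1],ex[0]])
def box(P): return np.concatenate([((P[...,:2]-O)@ex)[...,None],((P[...,:2]-O)@ey)[...,None],P[...,2:]],-1)*1000
E
python3 - <<'E'
from h import *
w=cam("wrist");s=cam("side");t=cam("top")
W=box(cloud(w));S=box(cloud(s));T=box(cloud(t));np.savez("s2.npz",W=W,S=S,T=T)
cv2.imwrite("pics/w2.png",w["color"]);
c=s["color"][120:270,220:400];cv2.imwrite("pics/s2.png",cv2.resize(c,None,fx=4,fy=4,interpolation=cv2.INTER_CUBIC))
print(w["obs"]["eef_pos"],w["obs"]["finger_gap"],w["tool_from_camera"].round(3))
for n,L in(("S",S),("T",T),("W",W)):
    L=L.reshape(-1,3)
    for k,m in(("door",(L[:,0]>-45)&(L[:,0]<-15)&(abs(L[:,1])<110)&(L[:,2]>120)&(L[:,2]<150)),("bar",(L[:,0]>-5)&(L[:,0]<15)&(abs(L[:,1])<25)&(L[:,2]>238)&(L[:,2]<260)),("tip",(L[:,0]>25)&(L[:,0]<60)&(abs(L[:,1])<12)&(L[:,2]>243)&(L[:,2]<255)),("keep",(L[:,0]>-30)&(L[:,0]<0)&(abs(L[:,1])<25)&(L[:,2]>193)&(L[:,2]<203))):
        if m.sum()>3: print(n,k,m.sum(),np.percentile(L[m],[3,50,97],axis=0).round(0).tolist())
E
```

```text
[0.5811336  0.0194274  0.32693728] 0.08515638953988527 [[-0.    -0.946 -0.323  0.082]
 [ 1.     0.    -0.    -0.001]
 [ 0.    -0.323  0.946 -0.143]
 [ 0.     0.     0.     1.   ]]
S door 848 [[-28.0, -104.0, 121.0], [-25.0, -7.0, 136.0], [-21.0, 102.0, 149.0]]
S bar 39 [[3.0, -15.0, 239.0], [6.0, -0.0, 245.0], [11.0, 20.0, 247.0]]
S tip 21 [[33.0, -9.0, 243.0], [38.0, 1.0, 245.0], [40.0, 12.0, 247.0]]
S keep 45 [[-15.0, -8.0, 194.0], [-10.0, 2.0, 197.0], [-5.0, 14.0, 201.0]]
T door 229 [[-24.0, -104.0, 121.0], [-23.0, -26.0, 140.0], [-21.0, 103.0, 148.0]]
W door 1910 [[-24.0, -102.0, 121.0], [-24.0, 0.0, 138.0], [-22.0, 102.0, 148.0]]
W bar 395 [[6.0, -17.0, 243.0], [8.0, 1.0, 246.0], [11.0, 19.0, 247.0]]
W tip 319 [[36.0, -11.0, 243.0], [39.0, 0.0, 246.0], [43.0, 11.0, 247.0]]
W keep 375 [[-14.0, -9.0, 195.0], [-9.0, 1.0, 198.0], [-4.0, 12.0, 201.0]]
```

View pics/w2.png

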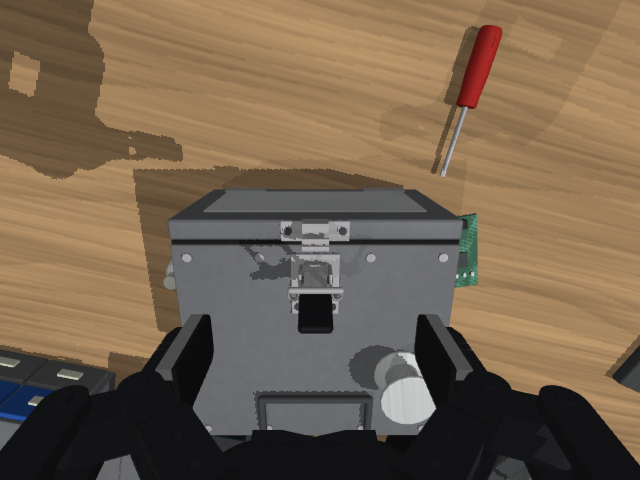

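View pics/s2.png

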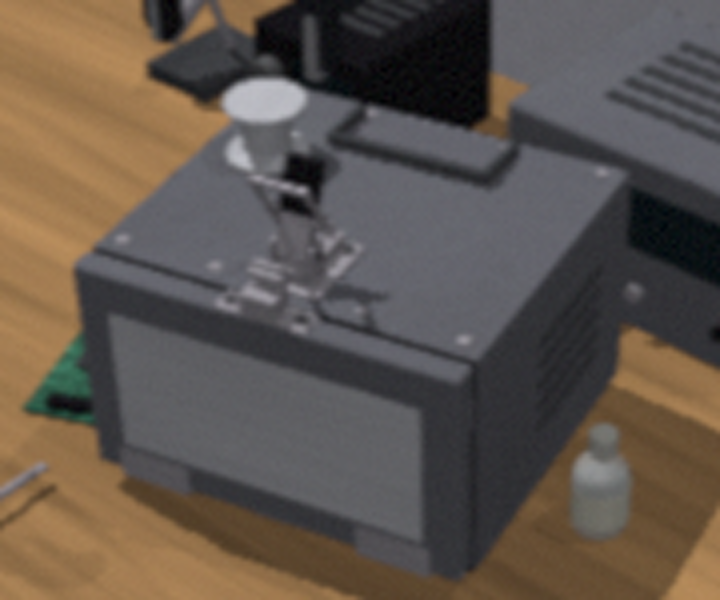

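Emit:
carry_out(
  series="0.4 0.1 0 0 1;0.39 0.1 -0.3 0 1;0 0 -0.8 0 1;0 0 -0.8 0 1;0 0 -0.62 0 1;0 0 0 0 1",
  newtons=20,
)

```text
time: 7.0
eef_pos: [0.612, 0.0272, 0.2251]
tcp_rot: [3.14, -0.003, -2.9]
wrist_force: [-0.2, 0.0, 0.3]
finger_gap: 0.0853
grasp_force: 0.0
```

```bash
python3 - <<'E'
from h import *
W=np.load("s2.npz")["W"].reshape(-1,3)
for n,m in(("kflange",(W[:,0]>-27)&(W[:,0]<0)&(abs(W[:,1])>16)&(abs(W[:,1])<36)),("lbase",(W[:,0]>0)&(W[:,0]<14)&(abs(W[:,1])>16)&(abs(W[:,1])<36)&(W[:,2]<235)),("lbase2",(W[:,0]>14)&(W[:,0]<40)&(abs(W[:,1])>16)&(abs(W[:,1])<36)&(W[:,2]<200))):
    print(n,m.sum(),np.percentile(W[m],[1,50,99,100],axis=0).round(0).tolist())
w=cam("wrist");cv2.imwrite("pics/w3.png",w["color"]);print(box(w["obs"]["eef_pos"]),w["obs"]["wrist_force"])
E
```

```text
kflange 2462 [[-26.0, -36.0, -0.0], [-22.0, 16.0, 159.0], [-0.0, 36.0, 174.0], [-0.0, 36.0, 405.0]]
lbase 693 [[0.0, -36.0, 168.0], [7.0, 16.0, 171.0], [14.0, 35.0, 174.0], [14.0, 36.0, 175.0]]
lbase2 1128 [[14.0, -36.0, 169.0], [27.0, -16.0, 171.0], [40.0, 36.0, 175.0], [40.0, 36.0, 175.0]]
[ 12.2678037    0.63791918 225.06792593] [-0.22552896  0.00598329  0.31868502]
```

View pics/w3.png

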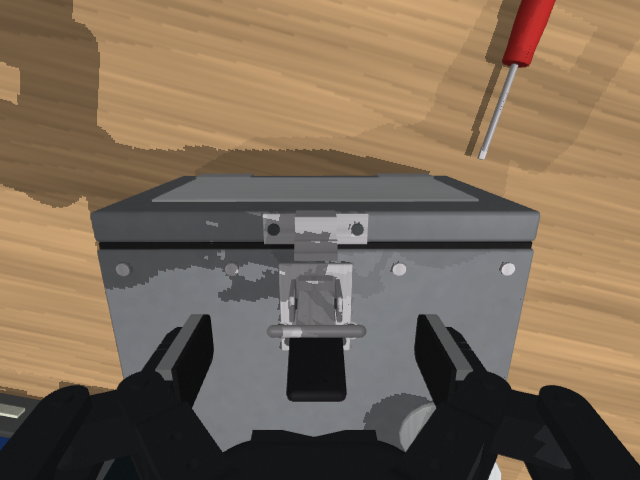

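Bar at pixel (317,331), between the open pads at columns 190 and 435. The flanges are at or below z = 175, so the fingers clear them. Closing on the legs.

Emit:
carry_out(
  series="0 0 0 0 -1;0 0 0 0 -1;0 0 0 0 -1;0 0 0 0 -1;0 0 0 0 -1",
  newtons=20,
)

```text
time: 7.68
eef_pos: [0.6127, 0.028, 0.227]
tcp_rot: [3.141, 0.001, -2.899]
wrist_force: [-2.2, 2.9, 4.9]
finger_gap: 0.0387
grasp_force: 20.1
```

Emit:
carry_out(
  series="-0.13 -0.032 -0.06 0 -1;-0.13 -0.032 -0.06 0 -1;-0.13 -0.032 -0.06 0 -1;-0.13 -0.032 -0.06 0 -1;0 0 0 0 -1",
)

```text
time: 8.3
eef_pos: [0.5916, 0.0228, 0.2164]
tcp_rot: [3.141, -0.0, -2.899]
wrist_force: [1.5, 4.3, 0.6]
finger_gap: 0.0384
grasp_force: 20.3
```

```bash
python3 - <<'E'
from h import *
o=r.get_obs();print(box(o["eef_pos"]).round(1),o["wrist_force"].round(1))
W=cam("wrist");cv2.imwrite("pics/w4.png",W["color"])
L=box(cloud(W));S=box(cloud(cam("side")))
for n,A in(("W",L),("S",S)):
    A=A.reshape(-1,3)
    m=(abs(A[:,1])<10)&(A[:,2]>200)&(A[:,2]<255)&(A[:,0]>-50)&(A[:,0]<60)
    B=A[m];B=B[np.argsort(B[:,0])];print(n,len(B),B[::max(1,len(B)//25)].round(0).astype(int).tolist())
E
```

```text
[ -8.6   1.2 216.4] [1.5 4.3 0.6]
W 4370 [[-14, -5, 234], [-13, -6, 230], [-12, 4, 234], [-10, -9, 233], [-6, 7, 200], [17, 7, 217], [17, -5, 227], [17, 9, 233], [17, 4, 245], [18, 0, 230], [18, 5, 241], [18, -6, 235], [18, 2, 226], [18, -1, 218], [18, 9, 245], [18, 7, 232], [18, 0, 245], [18, 4, 207], [18, 1, 228], [19, 5, 246], [19, 0, 246], [19, 10, 247], [19, -6, 247], [20, 2, 248], [21, -4, 249], [24, 2, 248]]
S 52 [[-17, 10, 233], [-16, -3, 233], [-15, -10, 232], [-15, 1, 234], [-14, -9, 234], [-14, 9, 231], [-13, 4, 235], [-13, -6, 235], [-13, -3, 231], [-12, 7, 233], [-11, 3, 233], [-10, 8, 202], [-8, -1, 201], [-7, -3, 201], [14, 8, 247], [14, 8, 223], [15, 10, 243], [15, 10, 202], [16, 8, 230], [16, 8, 235], [16, 6, 222], [17, 10, 213], [17, 7, 219], [17, 9, 223], [17, 6, 235], [18, 7, 229]]
```

Emit:
carry_out(
  series="-0.07 -0.017 -0.1 0 -1;-0.07 -0.017 -0.13 0 -1;-0.055 -0.014 -0.14 0 -1;0 0 -0.11 0 -1;0 0 -0.11 0 -1;0 0 -0.11 0 -1;0 0 0 0 -1",
)

```text
time: 9.28
eef_pos: [0.5835, 0.0207, 0.1882]
tcp_rot: [3.141, -0.002, -2.899]
wrist_force: [-2.5, 4.4, 1.1]
finger_gap: 0.0389
grasp_force: 20.4
```

```bash
cat > look.py <<'E'
from h import *
import sys
o=r.get_obs();print(box(o["eef_pos"]).round(1),o["wrist_force"].round(1))
w=cam("wrist");s=cam("side")
L=box(cloud(w));S=box(cloud(s))
z=int(sys.argv[1]);cv2.imwrite("pics/w%d.png"%z,cv2.resize(w["color"][180:480,120:520],None,fx=2,fy=2))
for n,A in(("W",L),("S",S)):
    A=A.reshape(-1,3)
    m=(abs(A[:,1])<10)&(A[:,2]>182)&(A[:,2]<255)&(A[:,0]>-50)&(A[:,0]<60)
    B=A[m];h=B[B[:,0]<8];h=h[np.argsort(h[:,0])];print(n,len(h),h[::max(1,len(h)//25)].round(0).astype(int).tolist())
    h=B[(B[:,0]>=8)&(B[:,2]>212)];h=h[np.argsort(h[:,2])];print(" lever",h[::max(1,len(h)//8)].round(0).astype(int).tolist())
E
python3 look.py 5
```

```text
[-16.9   1.2 188.2] [-2.5  4.4  1.1]
W 2676 [[-25, 1, 188], [-24, 5, 185], [-23, 4, 185], [-23, 5, 188], [-22, 9, 204], [-21, -8, 201], [-21, 1, 188], [-21, 7, 200], [-20, 4, 187], [-20, 8, 206], [-19, -8, 187], [-19, 0, 205], [-18, 0, 187], [-17, 5, 187], [-16, -5, 187], [-15, -7, 187], [-14, -9, 187], [-12, -1, 196], [-11, 2, 197], [-10, 2, 197], [-9, 8, 200], [-8, -2, 198], [-8, 5, 196], [-7, -4, 200], [-6, -3, 200], [-4, 10, 199]]
 lever [[17, 3, 212], [16, 3, 215], [16, 7, 216], [15, -9, 218], [15, -5, 219], [16, 0, 220], [15, 2, 222], [14, -9, 223], [15, 0, 225]]
S 79 [[-27, 3, 206], [-26, 5, 188], [-25, -6, 204], [-24, -7, 185], [-23, -2, 202], [-23, 3, 203], [-22, 1, 203], [-22, -8, 184], [-21, 7, 204], [-21, -1, 203], [-21, -5, 188], [-20, -7, 185], [-19, 3, 204], [-19, 9, 188], [-18, 2, 186], [-16, -7, 185], [-15, -5, 195], [-15, 6, 195], [-14, 2, 187], [-13, -3, 188], [-12, 0, 186], [-11, -4, 187], [-10, 9, 188], [-10, -2, 202], [-8, 2, 200], [-8, -3, 201], [-5, 6, 199]]
 lever []
```

View pics/w5.png

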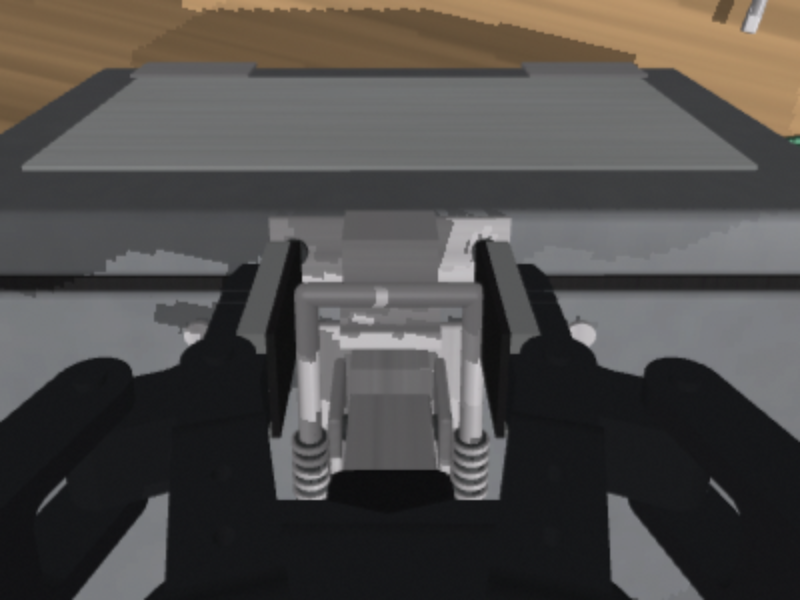

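Bar at (390,295) in the crop, just in front of the keeper and level with the lip, between the pads. Going lower would bring the gripper body near the handle tip, so I'll check how far the fingertips extend below the bar.

```bash
python3 - <<'E'
from h import *
w=cam("wrist");A=box(cloud(w)).reshape(-1,3);c=w["color"].reshape(-1,3)
for s in(1,-1):
    m=(A[:,1]*s>19)&(A[:,1]*s<36)&(A[:,0]>-34)&(A[:,0]<-3)&(A[:,2]>177)&(A[:,2]<230)
    B=A[m];print(len(B),B.min(0),np.percentile(B,[2,50,98],axis=0).round(0).tolist())
    for z in range(178,230,4):
        q=B[(B[:,2]>=z)&(B[:,2]<z+4)]
        if len(q):print(z,len(q),q.min(0).round(0),q.max(0).round(0))
E
```

```text
2348 [-28.26870722  19.01763313 189.77364087] [[-28.0, 20.0, 195.0], [-23.0, 22.0, 216.0], [-6.0, 33.0, 229.0]]
186 2 [-21.  20. 190.] [-20.  20. 190.]
190 23 [-26.  20. 190.] [-15.  21. 194.]
194 99 [-28.  20. 194.] [-17.  31. 198.]
198 156 [-28.  19. 198.] [-19.  33. 202.]
202 232 [-28.  19. 202.] [ -3.  33. 206.]
206 262 [-28.  19. 206.] [ -3.  34. 210.]
210 260 [-28.  20. 210.] [ -5.  34. 214.]
214 283 [-28.  20. 214.] [ -4.  34. 218.]
218 298 [-28.  20. 218.] [ -5.  33. 222.]
222 229 [-28.  20. 222.] [ -5.  33. 226.]
226 504 [-28.  20. 226.] [ -5.  32. 230.]
1680 [-28.17648707 -32.56042919 194.21804974] [[-28.0, -32.0, 197.0], [-26.0, -23.0, 217.0], [-7.0, -19.0, 229.0]]
194 73 [-28. -30. 194.] [-22. -19. 198.]
198 131 [-28. -32. 198.] [-22. -19. 202.]
202 162 [-28. -32. 202.] [-13. -19. 206.]
206 159 [-28. -32. 206.] [-12. -19. 210.]
210 169 [-28. -33. 210.] [-10. -19. 214.]
214 196 [-28. -33. 214.] [ -8. -19. 218.]
218 209 [-28. -32. 218.] [ -7. -19. 222.]
222 137 [-28. -32. 222.] [ -5. -19. 226.]
226 444 [-28. -30. 226.] [ -5. -19. 230.]
```

Emit:
carry_out(
  series="0 0 0 0 0.15;0 0 0 0 0.15;-0.01 0.02 0.13 0 0.15;0 0 0 0 -1;0 0 0 0 -1;0 0 0 0 -1",
)

```text
time: 10.18
eef_pos: [0.584, 0.0213, 0.1943]
tcp_rot: [-3.141, 0.001, -2.899]
wrist_force: [1.8, -0.8, 1.9]
finger_gap: 0.0382
grasp_force: 20.2
```

```bash
python3 look.py 6
```

```text
[-16.3   1.7 194.3] [ 1.8 -0.8  1.9]
W 2491 [[-25, 0, 182], [-24, -6, 186], [-23, -2, 184], [-22, 6, 187], [-22, -6, 203], [-21, 7, 201], [-21, 9, 204], [-21, 6, 205], [-20, -8, 204], [-20, -4, 203], [-19, 8, 203], [-19, 4, 187], [-18, -8, 204], [-17, 7, 187], [-16, 5, 187], [-15, -9, 186], [-13, 3, 197], [-12, 9, 196], [-11, -6, 197], [-9, -8, 198], [-9, 9, 197], [-8, -8, 199], [-8, 10, 199], [-7, -1, 199], [-5, 4, 199], [-4, 10, 199]]
 lever [[17, -8, 212], [15, 3, 216], [15, 0, 218], [16, 8, 221], [15, 4, 223], [15, -8, 225], [15, -1, 227], [15, -1, 229], [15, 1, 232]]
S 84 [[-27, 10, 190], [-26, 5, 187], [-25, 8, 184], [-25, -5, 185], [-24, -2, 186], [-23, 7, 183], [-23, -1, 182], [-23, -9, 184], [-23, -5, 205], [-22, -9, 201], [-21, -7, 205], [-21, -3, 201], [-21, -9, 203], [-20, 5, 203], [-19, -7, 187], [-19, 3, 203], [-17, 0, 186], [-16, -7, 182], [-15, 6, 186], [-13, 7, 187], [-13, 5, 188], [-12, 6, 190], [-11, -2, 200], [-10, 4, 186], [-10, -4, 186], [-9, 9, 198], [-8, 1, 200], [-7, -2, 187]]
 lever []
```

Emit:
carry_out(
  series="0 0 -0.075 0 -1;0 0 -0.075 0 -1;0 0 -0.075 0 -1;0 0 -0.075 0 -1;0 0 0 0 -1",
)

```text
time: 10.9
eef_pos: [0.5836, 0.0214, 0.1819]
tcp_rot: [-3.142, -0.0, -2.899]
wrist_force: [2.1, -1.4, 2.4]
finger_gap: 0.039
grasp_force: 20.2
```

```bash
python3 look.py 7
```

```text
[-16.7   1.8 181.9] [ 2.1 -1.4  2.4]
W 2901 [[-26, -6, 255], [-24, -3, 185], [-24, -1, 184], [-23, -1, 187], [-22, -4, 186], [-21, -6, 187], [-20, 4, 189], [-20, -8, 193], [-19, 2, 187], [-18, -7, 191], [-17, -5, 192], [-14, -3, 196], [-13, -7, 197], [-13, 1, 198], [-12, 0, 196], [-12, 6, 198], [-11, -9, 197], [-11, 1, 188], [-10, 2, 197], [-9, -5, 186], [-9, -6, 199], [-8, -4, 199], [-8, -2, 200], [-7, 1, 199], [-5, -6, 200], [-4, 10, 199]]
 lever [[14, -7, 212], [13, -2, 214], [14, 3, 215], [12, -3, 216], [12, -4, 217], [13, -1, 218], [12, -10, 219], [12, -2, 220], [11, 0, 222]]
S 74 [[-26, 5, 185], [-25, 5, 193], [-25, -2, 184], [-25, 1, 185], [-24, -2, 186], [-24, 4, 187], [-24, -4, 184], [-24, 9, 188], [-23, 2, 187], [-22, -9, 190], [-22, 7, 193], [-21, 8, 187], [-21, 0, 189], [-21, 0, 186], [-21, -2, 189], [-20, 1, 191], [-20, -7, 190], [-19, 7, 188], [-18, 4, 189], [-16, 5, 196], [-16, 0, 197], [-16, -5, 190], [-15, -2, 200], [-14, 8, 199], [-14, -7, 195], [-13, -1, 192], [-12, 10, 200], [-11, 3, 187], [-10, -4, 186], [-10, -4, 189], [-9, 4, 197], [-9, 9, 193], [-9, -1, 198], [-9, 1, 197], [-7, 8, 186], [-6, 3, 198], [-5, 6, 199]]
 lever []
```

View pics/w7.png

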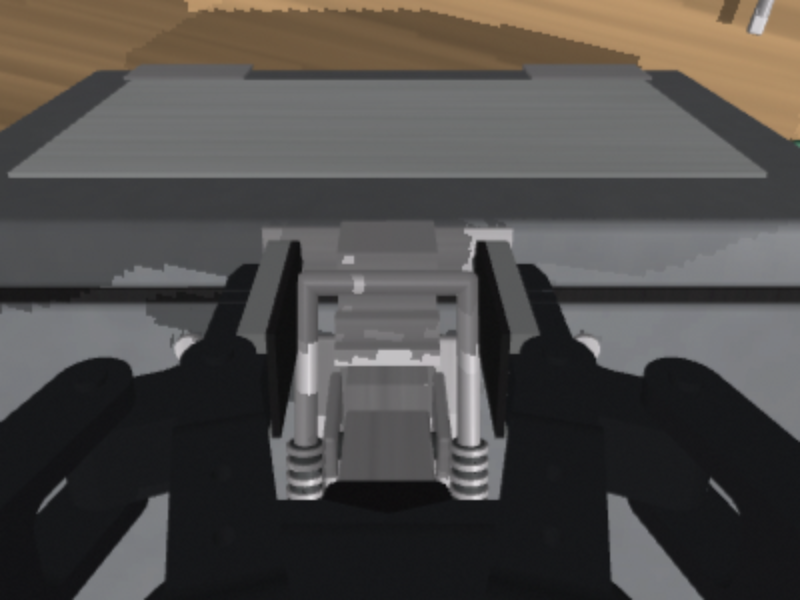

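Bar at (388,283) in the crop, lying in front of the lip just at shelf height. I'll lower it slightly onto the shelf, then slide it under the lip.

Emit:
carry_out(
  series="0 0 -0.03 0 -1;0 0 -0.02 0 -1;0 0 0 0 -1",
)

```text
time: 11.38
eef_pos: [0.5838, 0.0214, 0.1816]
tcp_rot: [-3.141, 0.001, -2.899]
wrist_force: [-2.5, -2.4, 13.4]
finger_gap: 0.0389
grasp_force: 20.9
```

Emit:
carry_out(
  series="0.06 0.015 0 0 -1;0.06 0.015 0 0 -1;0 0 0 0 -1",
)

```text
time: 11.75
eef_pos: [0.5876, 0.0222, 0.1809]
tcp_rot: [-3.141, -0.002, -2.899]
wrist_force: [-7.0, -2.5, 13.0]
finger_gap: 0.0387
grasp_force: 21.5
```

Emit:
carry_out(
  series="0.05 0.012 0 0 -1;0.05 0.012 0 0 -1;0 0 0 0 -1",
)

```text
time: 12.12
eef_pos: [0.5912, 0.0231, 0.1807]
tcp_rot: [-3.141, -0.004, -2.899]
wrist_force: [-8.0, -4.4, 11.2]
finger_gap: 0.0384
grasp_force: 21.4
```

```bash
python3 look.py 8
```

```text
[ -8.8   1.7 180.7] [-8.  -4.4 11.2]
W 3128 [[-24, 5, 184], [-24, -2, 183], [-23, 4, 186], [-22, -4, 187], [-21, 8, 186], [-20, -8, 187], [-18, -10, 188], [-18, 9, 254], [-17, -4, 187], [-16, 2, 187], [-15, -5, 187], [-14, 0, 188], [-14, -5, 190], [-13, -7, 196], [-13, 2, 190], [-13, -9, 189], [-12, 9, 190], [-12, 7, 197], [-11, -3, 197], [-9, 5, 196], [-9, -6, 199], [-8, 6, 199], [-8, -2, 200], [-7, 4, 200], [-5, -10, 200], [-4, -1, 199]]
 lever [[26, -5, 212], [25, 9, 212], [26, 8, 212], [26, 2, 213], [26, -6, 213], [26, 0, 213], [26, 6, 213], [26, -1, 214], [25, -2, 215]]
S 95 [[-29, 4, 187], [-28, 7, 183], [-26, 3, 188], [-25, -2, 187], [-25, 9, 183], [-24, 9, 185], [-24, 9, 188], [-22, -6, 189], [-21, -8, 186], [-20, -7, 188], [-19, -1, 188], [-18, -6, 197], [-17, 2, 189], [-16, 0, 197], [-16, 5, 195], [-14, 7, 185], [-14, -7, 198], [-14, -1, 188], [-14, -1, 184], [-13, 2, 186], [-13, -9, 192], [-13, -8, 184], [-12, 10, 197], [-12, -5, 190], [-12, -3, 201], [-11, -7, 185], [-10, -5, 198], [-10, 6, 200], [-9, 9, 198], [-9, 4, 200], [-8, -1, 201], [-7, 0, 194]]
 lever [[32, -9, 236], [35, -7, 236], [37, -9, 239], [35, -8, 239], [36, -10, 242], [33, -9, 243], [36, -8, 244]]
```

View pics/w8.png

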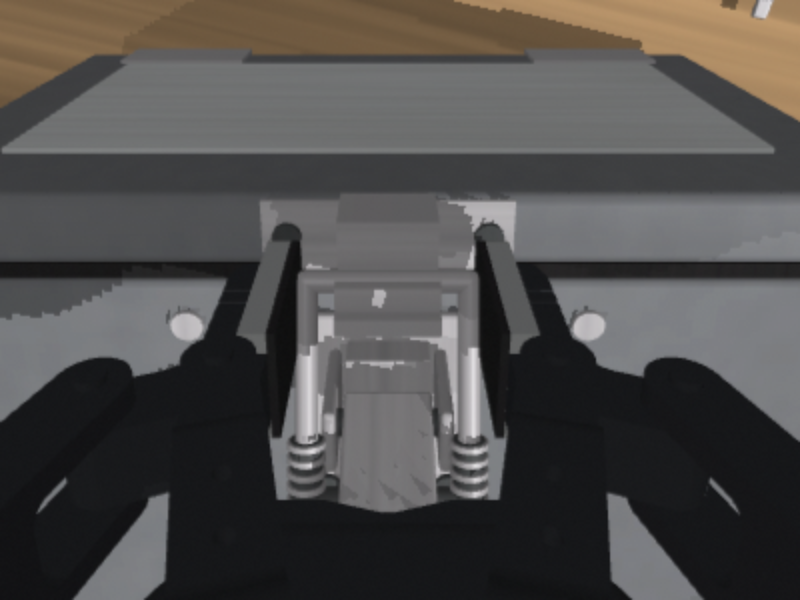

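The bar's rear is now tucked under the lip at row ~283 of the crop. A small push should bring it to the post.

Emit:
carry_out(
  series="0.04 0.01 0 0 -1;0.02 0.005 0 0 -1;0 0 0 0 -1",
)

```text
time: 12.6
eef_pos: [0.5918, 0.0233, 0.1805]
tcp_rot: [3.141, -0.009, -2.899]
wrist_force: [-19.5, -6.8, 16.4]
finger_gap: 0.0389
grasp_force: 21.7
```

Emit:
carry_out(
  series="-0.04 -0.01 0.03 0 -1;0 0 0 0 -1;0 0 0 0 0.3;0 0 0 0 0.3;0 0 0 0 0.3",
)

```text
time: 13.22
eef_pos: [0.5932, 0.0241, 0.181]
tcp_rot: [3.141, -0.0, -2.899]
wrist_force: [-0.3, -0.4, -0.4]
finger_gap: 0.0556
grasp_force: 0.0
```

```bash
python3 look.py 9|cut -c1-700
```

```text
[ -6.8   2.1 181. ] [-0.3 -0.4 -0.4]
W 3068 [[-24, 5, 184], [-24, 6, 184], [-23, -1, 184], [-22, 9, 187], [-21, -7, 186], [-20, 4, 188], [-19, -6, 187], [-17, 1, 187], [-16, 7, 186], [-15, -7, 254], [-15, 0, 187], [-14, -9, 195], [-14, 2, 196], [-13, -9, 194], [-13, 1, 191], [-13, -4, 190], [-12, -7, 197], [-12, 4, 197], [-11, -8, 197], [-9, -4, 197], [-9, 4, 198], [-8, -3, 199], [-8, -8, 200], [-7, -10, 201], [-5, 1, 200], [-4, 5, 200]]
 lever [[27, 2, 212], [27, 10, 212], [28, 0, 213], [28, -4, 213], [26, -6, 213], [27, 3, 214], [27, 7, 214], [27, -4, 215], [27, 0, 216]]
S 95 [[-29, -4, 185], [-26, -5, 183], [-25, 6, 187], [-25, -5, 185], [-24, 1, 185], [-24, -2, 188], [-22, 5, 185], [-21, -7, 185], [-20, 6, 186], [-18, 7, 188], [-17, -3, 198], [-17, 2, 194], [-16, 3, 199], [-15, 9, 191], [-14, -3, 253], [-14, 1, 190], [-14, 7, 185], [-14, 9, 198], [-13, -3, 188], [-13, -1, 187], [-13, -6, 191], [-12, 7, 200], [-11, 0, 197], [-11, 0, 199], [-10, 9, 193], [-9, 4, 197], [-9, 9, 195], [-9, -7, 197], [-8, 7, 195], [-8, 5, 199], [-5, 6, 200], [-4, -6, 191]]
 lever [[33, 8, 225], [31, 4, 228], [35, 3, 231], [30, 3, 231], [44, -8, 240], [38, -9, 243], [38, -9, 246]]
```

View pics/w9.png

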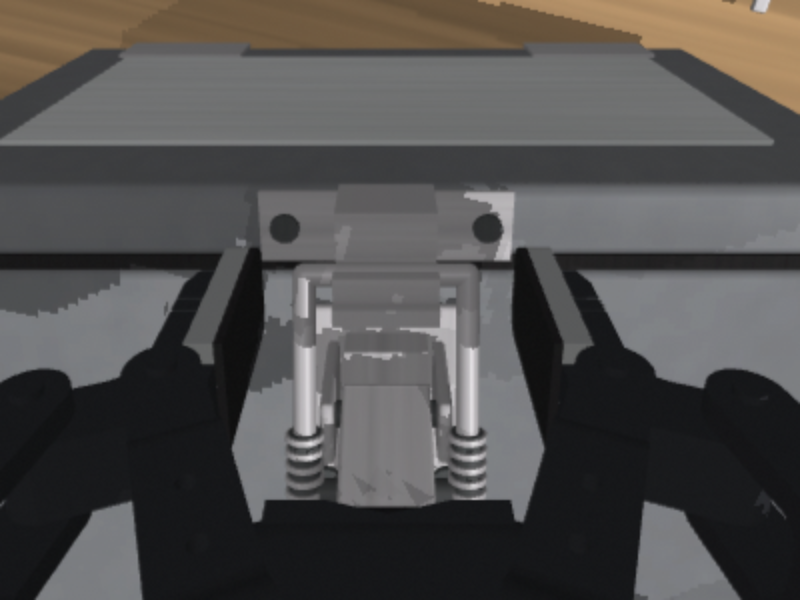

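The bar is now mostly hidden beneath the lip (row ~268), the legs straddle the keeper, and the lever is at about 1.2. Next I'll rise, shut the fingers and press the handle.

Emit:
carry_out(
  series="0 0 0.4 0 0.3;0 0 0.6 0 0.3;0 0 0.38 0 -1;0 0 0 0 -1;0 0 0 0 -1;0 0 0 0 -1;0.25 0.06 0 0 -1;0.25 0.06 0 0 -1;0 0 0 0 -1",
)

```text
time: 14.45
eef_pos: [0.6139, 0.0288, 0.2359]
tcp_rot: [3.141, -0.0, -2.899]
wrist_force: [0.5, -0.6, -0.0]
finger_gap: -0.0001
grasp_force: 0.0
```

Emit:
carry_out(
  series="0.06 0.015 0 0 -1;0.06 0.015 0 0 -1;0 0 0 0 -1",
)

```text
time: 14.82
eef_pos: [0.6181, 0.0298, 0.2365]
tcp_rot: [-3.142, 0.0, -2.899]
wrist_force: [0.4, 0.8, -0.4]
finger_gap: -0.0005
grasp_force: 0.0
```

Emit:
carry_out(
  series="0.12 0.03 0 0 -1;0.12 0.03 -0.02 0 -1;0 0 0 0 -1",
)

```text
time: 15.2
eef_pos: [0.6278, 0.0322, 0.2355]
tcp_rot: [3.142, -0.0, -2.899]
wrist_force: [-1.6, -0.9, 0.8]
finger_gap: 0.0001
grasp_force: 0.9
```

Emit:
carry_out(
  series="0.12 0.03 -0.02 0 -1;0.12 0.03 -0.03 0 -1;0 0 0 0 -1",
)

```text
time: 15.58
eef_pos: [0.6369, 0.0345, 0.2331]
tcp_rot: [3.141, -0.002, -2.899]
wrist_force: [-4.2, -0.9, -0.2]
finger_gap: 0.0001
grasp_force: 1.7
```

Emit:
carry_out(
  series="0.1 0.025 -0.05 0 -1;0.1 0.025 -0.065 0 -1;0.1 0.025 -0.08 0 -1;0 0 0 0 -1",
)

```text
time: 16.08
eef_pos: [0.649, 0.0376, 0.2255]
tcp_rot: [3.141, -0.001, -2.899]
wrist_force: [-4.7, -0.7, 0.8]
finger_gap: -0.0
grasp_force: 1.7
```

```bash
python3 - <<'E'
from h import *
o=r.get_obs();print(box(o["eef_pos"]).round(1),o["wrist_force"].round(1))
w=cam("wrist");cv2.imwrite("pics/w10.png",w["color"])
A=box(cloud(w)).reshape(-1,3)
m=(abs(A[:,1])<12)&(A[:,0]>-30)&(A[:,0]<8)&(A[:,2]>183)&(A[:,2]<215)
B=A[m];B=B[np.argsort(B[:,0])];print(B[::max(1,len(B)//25)].round(0).astype(int).tolist())
E
```

```text
[ 50.7   1.8 225.5] [-4.7 -0.7  0.8]
[[-23, -4, 188], [-23, 5, 186], [-22, 10, 187], [-21, 8, 187], [-20, 6, 188], [-19, 0, 188], [-18, 1, 186], [-18, -2, 187], [-17, 12, 187], [-16, 4, 187], [-15, -5, 188], [-14, 10, 185], [-13, -10, 194], [-13, -6, 187], [-12, 9, 197], [-12, 6, 198], [-11, 8, 197], [-10, 10, 198], [-9, 5, 196], [-9, 0, 197], [-8, 4, 196], [-7, -4, 199], [-7, 4, 200], [-6, 11, 201], [-5, 6, 199], [-4, -4, 200]]
```

View pics/w10.png

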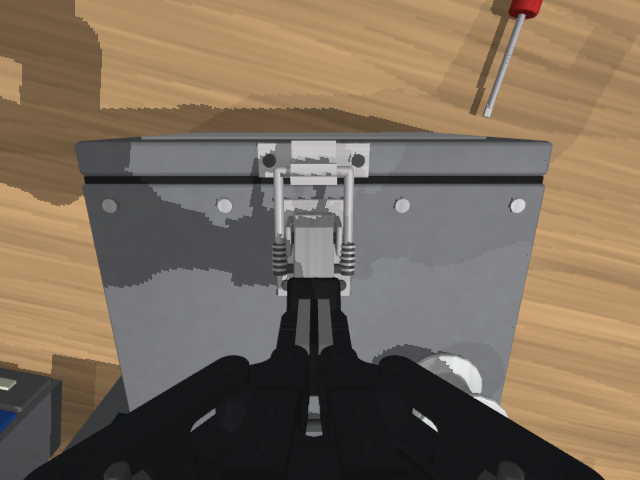

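```bash
python3 - <<'E'
from h import *
for n in("wrist","side"):
    A=box(cloud(cam(n))).reshape(-1,3)
    m=(abs(A[:,1]-1)<(9 if n=="wrist" else 13))&(A[:,0]>12)&(A[:,0]<90)&(A[:,2]>183)&(A[:,2]<245)
    B=A[m];B=B[np.argsort(B[:,0])];print(n,len(B),B[::max(1,len(B)//30)].round(0).astype(int).tolist())
E
```

```text
wrist 3430 [[15, 6, 183], [20, -3, 196], [21, 5, 196], [23, 6, 197], [24, 8, 198], [25, -4, 200], [27, -1, 200], [28, 7, 201], [29, 2, 202], [31, -2, 204], [32, -4, 203], [33, 6, 205], [35, 1, 205], [36, 2, 207], [37, -2, 208], [38, 7, 209], [39, 1, 212], [40, 2, 244], [40, -3, 238], [41, 4, 240], [41, 3, 213], [41, -7, 212], [41, -7, 213], [42, 2, 213], [43, 10, 213], [44, -3, 214], [45, 9, 215], [45, -6, 241], [46, 6, 218], [47, -7, 218], [51, -7, 220]]
side 282 [[15, -12, 198], [18, -5, 197], [19, 2, 191], [20, 2, 196], [22, -10, 198], [25, -6, 202], [25, 5, 200], [27, -2, 198], [29, 9, 203], [31, 5, 208], [32, -5, 208], [34, 1, 207], [36, 10, 207], [37, -4, 199], [38, -7, 213], [39, 2, 237], [39, 4, 212], [40, 3, 244], [41, 0, 212], [41, -11, 212], [42, 11, 214], [43, 3, 227], [44, -5, 234], [44, 13, 239], [46, -9, 236], [47, 11, 213], [49, 4, 220], [51, -9, 223], [52, 0, 222], [55, -10, 245], [58, -7, 224], [64, -10, 229]]
```

The lever is at about 0.63 and following the finger, with the bar still under the lip. Continuing down.

Emit:
carry_out(
  series="0.065 0.016 -0.07 0 -1;0.055 0.014 -0.075 0 -1;0.045 0.011 -0.08 0 -1;0.04 0.01 -0.085 0 -1;0 0 0 0 -1",
)

```text
time: 16.85
eef_pos: [0.6579, 0.0398, 0.2134]
tcp_rot: [-3.142, 0.001, -2.899]
wrist_force: [-0.7, 0.1, 2.3]
finger_gap: 0.0001
grasp_force: 0.3
```

Emit:
carry_out(
  series="0.03 0.008 -0.085 0 -1;0.025 0.006 -0.085 0 -1;0 0 0 0 -1",
)

```text
time: 17.23
eef_pos: [0.6594, 0.0403, 0.2058]
tcp_rot: [3.141, -0.002, -2.899]
wrist_force: [-0.5, 0.2, 0.1]
finger_gap: 0.0001
grasp_force: 0.0
```

Emit:
carry_out(
  series="0.01 0.002 -0.06 0 -1;0 0 -0.06 0 -1;0 0 -0.03 0 -1;0 0 0 0 -1",
)

```text
time: 17.73
eef_pos: [0.66, 0.0403, 0.2006]
tcp_rot: [3.142, -0.0, -2.899]
wrist_force: [-0.1, 0.7, 0.6]
finger_gap: -0.0001
grasp_force: 0.0
```

Emit:
carry_out(
  series="0 0 -0.03 0 -1;0 0 0 0 -1",
)

```text
time: 17.98
eef_pos: [0.66, 0.0403, 0.1994]
tcp_rot: [3.142, -0.0, -2.899]
wrist_force: [0.2, -0.3, -0.6]
finger_gap: -0.0003
grasp_force: 0.0
```

Emit:
carry_out(
  series="0 0 -0.03 0 -1;0 0 -0.02 0 -1;0 0 0 0 -1",
)

```text
time: 18.35
eef_pos: [0.6602, 0.0402, 0.1986]
tcp_rot: [-3.141, 0.001, -2.899]
wrist_force: [-1.8, -0.2, 6.1]
finger_gap: -0.0002
grasp_force: 2.9
```

Emit:
carry_out(
  series="0 0 -0.015 0 -1;0 0 0 0 -1;0 0 0.3 0 -1;0 0 1 0 -1;0 0 1 0 -1;-0.5 -0.12 0.8 0 -1;-1 -0.25 0 0 -1;-0.5 -0.12 0 0 -1;0 0 0 0 -1",
)

```text
time: 19.48
eef_pos: [0.5796, 0.0206, 0.3221]
tcp_rot: [-3.141, 0.001, -2.9]
wrist_force: [0.3, 0.3, 0.4]
finger_gap: -0.0004
grasp_force: 0.0
```

```bash
python3 - <<'E'
from h import *
w=cam("wrist");s=cam("side");print(w["obs"]["time"])
c=np.hstack([w["color"][150:420,150:480],cv2.resize(s["color"][140:230,240:350],(330,270),interpolation=cv2.INTER_CUBIC)]);cv2.imwrite("pics/w11.png",c)
A=box(cloud(w)).reshape(-1,3)
m=(abs(A[:,1]-1)<9)&(A[:,0]>-25)&(A[:,0]<95)&(A[:,2]>183)&(A[:,2]<245)
B=A[m];B=B[np.argsort(B[:,0])];print(len(B),B[::max(1,len(B)//40)].round(0).astype(int).tolist())
m=(abs(A[:,1])<110)&(A[:,0]<-10)&(A[:,0]>-45)&(A[:,2]>120)&(A[:,2]<150);print(np.median(A[m],0))
E
```

```text
19.475
1077 [[-24, 5, 184], [-23, -1, 185], [-23, -2, 186], [-21, 2, 187], [-21, -4, 188], [-20, 3, 187], [-19, 5, 187], [-18, 8, 186], [-16, 2, 188], [-15, 8, 187], [-14, 1, 187], [-14, 8, 198], [-13, 9, 194], [-13, 2, 196], [-13, 10, 187], [-12, 1, 188], [-12, 4, 197], [-11, 2, 197], [-10, 5, 197], [-9, 3, 197], [-8, 6, 199], [-8, 2, 200], [-7, -5, 200], [-6, 6, 200], [-5, 7, 200], [-4, 1, 200], [21, -8, 197], [22, 4, 194], [22, 1, 197], [23, 2, 198], [24, -3, 198], [25, -5, 197], [26, -5, 197], [27, 2, 196], [28, -5, 196], [29, -2, 198], [30, -5, 197], [31, 7, 197], [33, 0, 197], [34, -8, 198], [35, 1, 198], [36, -4, 196]]
[-23.79485823   0.66667162 140.02568342]
```

View pics/w11.png

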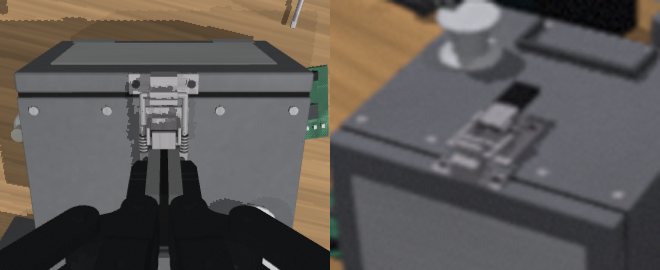

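The lever lies flat, with its face at z ≈ 197 to 198 and level and its handle at (515,97) in the right half of the view. The bar is under the lip at (165,95) in the left half. The door's outer face is at x ≈ -23.8, the spool hasn't moved, and the gripper is clear. Handing in.

```bash
python3 -c "
from rig import r
print(r.job_done())"
```

```text
the job is handed in; nothing more can be done
None
```

The door is shut against the gasket, the loop's bar is seated under the keeper lip, and the lever is pressed over centre and lies flat. The highest push measured was about 12 N on the door and 6 N on the handle (a final small press on the handle was not read). The gripper is clear, the bench items were never touched, and the job is handed in at about 20 s.

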